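Tidy the lab bench: jars by cap colour, stationery in the basket

TASK

Tidy the bench: stand both red-capped sample jars in the red tray and the yellow-capped one in the yellow tray, and lay the highlighter and the stapler flat on the floor of the teal basket. Keep the jars upright and set them down gently without dropping them; the green-capped jar stays where it is.

Things in the scene. Friction and masses are not known exactly. Their poses are not given: they have to be found in the camera images.
- jar_red_tall_center (a point): Sample jar, white round body 40 mm across with a red screw cap 41 mm across (top 14 mm), 64 mm tall in all, standing upright, about 70 g. Point at its centre, half-way up; its z axis runs up the jar.
- jar_red_short_center (a point): Sample jar, white round body 40 mm across with a red screw cap 41 mm across (top 14 mm), 46 mm tall in all, standing upright, about 50 g. Point at its centre, half-way up; its z axis runs up the jar.
- jar_yellow_center (a point): Sample jar, white round body 40 mm across with a yellow screw cap 41 mm across (top 14 mm), 64 mm tall in all, standing upright, about 70 g. Point at its centre, half-way up; its z axis runs up the jar.
- highlighter_center (a point): Flat green highlighter pen with a dark green cap, lying on the bench, 120 mm long, 24 mm wide, 18 mm high (the cap's clip 1.5 mm more), about 25 g. Point at its centre, half-way up (9 mm); x along its length towards the cap, y across its width, z up.
- stapler_center (a point): Navy blue desk stapler with black base, standing on its base, 110 mm long, 42 mm high, base 30 mm and upper arm 26 mm wide, closed and rigid, about 150 g. Point at its centre, half-way up (21 mm); x along its length, y across its width, z up.
- jar_green_center (a point): Sample jar, white round body 40 mm across with a green screw cap 41 mm across (top 14 mm), 64 mm tall in all, standing upright, about 70 g. Point at its centre, half-way up; its z axis runs up the jar. It has no tray and is to stay where it stands.
- tray_red: Shallow square red plastic tray fixed to the bench, 150 x 150 mm outside, 22 mm high, walls and floor 4 mm thick. Origin: centre of its underside, on the bench; x and y parallel to its sides, z up.
- tray_yellow: Shallow square yellow plastic tray fixed to the bench, 150 x 150 mm outside, 22 mm high, walls and floor 4 mm thick. Origin: centre of its underside, on the bench; x and y parallel to its sides, z up.
- basket: Open teal plastic stationery basket with slotted sides, fixed to the bench, 200 mm along its x, 170 mm along its y (the rim 4 mm more each side), 50 mm high, walls and floor 4 mm thick. Origin: centre of its underside, on the bench; z up.
Not all that is in view belongs to the job. Of the things like the part that bears stapler_center, leave any that is orange; of the rest the smaller one is meant. What is shaped like the part that bears jar_red_short_center but blue is not meant.

How it is judged (in metres and radians):
At the end, for the whole second after the job is handed in: Jars upright (0.15 rad) on the floor of their colour's tray, centres within 60 mm of its centre along each side; highlighter and stapler level (0.2 rad) in the basket, at most 30 and 42 mm above its underside; all at rest; green-capped jar upright, within 30 mm of its start (x of jar_red_tall_center in the frame of tray_red between -0.06 and 0.06 m and y of jar_red_tall_center in the frame of tray_red between -0.06 and 0.06 m and z of jar_red_tall_center in the frame of tray_red between 0.028 and 0.044 m and angle between each of jar_red_tall_center, jar_red_short_center, jar_yellow_center, jar_green_center's own z axis and vertical below 0.15 rad and linear speed of each of jar_red_tall, jar_red_short, jar_yellow, highlighter, stapler below 0.02 m/s and x of jar_red_short_center in the frame of tray_red between -0.06 and 0.06 m and y of jar_red_short_center in the frame of tray_red between -0.06 and 0.06 m and z of jar_red_short_center in the frame of tray_red between 0.019 and 0.035 m and x of jar_yellow_center in the frame of tray_yellow between -0.06 and 0.06 m and y of jar_yellow_center in the frame of tray_yellow between -0.06 and 0.06 m and z of jar_yellow_center in the frame of tray_yellow between 0.028 and 0.044 m and x of highlighter_center in the frame of basket between -0.09 and 0.09 m and y of highlighter_center in the frame of basket between -0.08 and 0.08 m and z of highlighter_center in the frame of basket between 0 and 0.03 m and angle between highlighter_center's own x axis and vertical between 1.35 and 1.79 rad and x of stapler_center in the frame of basket between -0.09 and 0.09 m and y of stapler_center in the frame of basket between -0.08 and 0.08 m and z of stapler_center in the frame of basket between 0 and 0.042 m and angle between stapler_center's own x axis and vertical between 1.35 and 1.79 rad and distance of jar_green_center from where it was at the start of the episode below 0.03 m); the robot touches nothing.
It fails at once if a sample jar is tipped over (angle between any of jar_red_tall_center, jar_red_short_center, jar_yellow_center, jar_green_center's own z axis and vertical above 0.7 rad).
It fails at once if a sample jar is dropped (falls free of the fingers from more than about 30 mm) ((linear speed of jar_red_tall above 0.75 m/s and contact force between the fingers and jar_red_tall below 0.05 N) or (linear speed of jar_red_short above 0.75 m/s and contact force between the fingers and jar_red_short below 0.05 N) or (linear speed of jar_yellow above 0.75 m/s and contact force between the fingers and jar_yellow below 0.05 N)).
It fails at once if the green-capped jar is moved by more than 3 cm (distance of jar_green_center from where it was at the start of the episode above 0.03 m).
It also fails if it takes over 128 s, if anything falls off the work surface, if the arm or the gripper's body presses on something with over 40 N, if the wrist force passes 120 N, or if a joint passes its speed limit or range.

ROBOT

A 6-joint arm with a two-finger parallel gripper is mounted at the origin on the work surface. World frame = base frame: x ahead of the robot, y to its left, z up, the work surface at z = 0. Lengths are in mm, angles in rad, forces in N, time in s.
With the tool pointing down it reaches from about 350 to 975 mm from the base axis. Payload 7.1 kg.
Tool frame: the origin (TCP) lies at the very end of the fingers, on their centre line; the grasp point (between the pads) lies env.tcp_to_grasp behind it (env.tcp_to_grasp is the distance from the TCP to the grasp point, in mm); z points along the fingers, x is the direction in which the jaws open and shut, and the axes are right-handed (so a half turn about z gives the same grasp; the last joint's range is limited). The gripper opens to 88 mm and grips with 3 to 60 N. Pads are 20 mm wide; open, the fingers measure 115 mm over their backs; the gripper's body (75 mm by 178 mm) begins 61 mm behind the grasp point.
Start: joints at [1.303, 0.423, 1.63, -0, 1.089, -0.019], TCP at [153.869, 605.747, 222.675] pointing down, gripper open.
Joint ranges: [-3, 3], [-0.9, 2.11], [0.09, 2.58], [-1.31, 4.45], [0.11, 2.69], [-2.54, 2.54]. Speed limits (rad/s): [2.39, 2.39, 3.01, 3.14, 3.14, 3.14].

INTERFACE

Orientations are given as [roll, pitch, yaw] about the fixed x, y, z axes, in that order (R = Rz(yaw) Ry(pitch) Rx(roll)).
In Python, from plant import sense, eyes, env gives the robot as it stands. The module is installed in compiled form; this text tells all that it offers.
- The arm moves only by the shell command python3 -m inch 'ROWS'. ROWS is JSON, a list that holds one entry, the list of rows, each a list of 5 numbers: the gripper command: -1 is shut, 1 is fully open, values between are in proportion, then the shift along the tool's x, y, z in mm, then the turn about the tool's z in degrees. A call has 1 to 5 rows; each row is the pose to reach, as a shift and turn from the pose commanded when the call began, along the tool's axes at that moment; what a row does not reach only later rows make up. A row lasts 1/8 s, in which the tool goes at most 62.5 mm and 10.7 degrees, less where a joint would pass 70% of its speed; a pose out of reach is approached as far as the arm can. A call with a gripper value outside its range is refused whole. The fingers move at their own pace and stop on an object; the grip force is fixed at half the most. Time passes only in rows, so rows that repeat a pose let the fingers close. It gives the time, the measured TCP pose, the force and the opening at its end, in the units of the state.
- sense(): the state, without advancing time (a new reading comes with each control period).
- eyes.snapshot(name): name is "side" or "top"; returns the picture (480x640x3 uint8, red, green, blue); there is no depth.
- eyes.camera_model(name): a dict with "K" (3x3 intrinsics, pixels), "R" (3x3) and "t" (3): a world point X has camera coordinates R X + t. Camera axes: x right, y down, z forward; pixel columns grow to the right and rows downward; lengths in mm; the calibration is good to about 2 mm. A picture is of the moment at which its call begins. camera_model takes no time and is no camera call.
- env.close_job(): hands the job in, once; it reports no verdict.
The state is a dict: "time": time; "joint_pos": joint angles; "qd": joint speeds; "joint_efforts": joint torques, N m; "ee_pos": TCP position; "eef_rot": TCP orientation; "force": force on the tool from outside, world axes, zero at the start; "ft_torque": the same for the moment, N m; "width": finger opening in mm.
Only numpy, scipy, OpenCV 4.12 (cv2) and the standard library are available. Lean on these libraries where they do the work, as an engineer would, in place of code of your own. Each camera call takes 0.05 s, during which the arm holds its last target. There are 200 camera calls.

## Working session

There is one attempt and no reset: what is moved stays moved. The work goes in short steps, Python scripts to look and compute and a shell command to move; the robot and the scene stay as the last step left them, time stands still between calls to the robot, and variables do not carry over. Pictures are saved under pics/ and viewed, about 12 in all and at most 16, crops included, and the job is handed in when it is done.

```bash
mkdir -p pics; python3 - <<'E'
from plant import sense,eyes,env
import cv2,numpy as np
s=sense();print(s['time'],s['ee_pos'],s['eef_rot'],s['width'],env.tcp_to_grasp)
for n in('top','side'):
    cv2.imwrite(f'pics/{n}0.png',eyes.snapshot(n)[:,:,::-1]);m=eyes.camera_model(n);print(n,np.round(m['K'],1).tolist(),(-np.array(m['R']).T@m['t']).round(0),np.round(m['R'],2).tolist())
E
```

```text
0.0 [153.73978636 605.212676   221.90267974] [-3.14158439e+00  1.55632584e-03  1.32198663e+00] 87.53810708094271 18.700000000000003
top [[457.6, 0.0, 322.6], [0.0, 457.6, 234.8], [0.0, 0.0, 1.0]] [ 3.13e+02 -1.00e+00  1.13e+03] [[0.0, -1.0, 0.03], [-0.99, -0.01, -0.16], [0.16, -0.03, -0.99]]
side [[569.8, 0.0, 316.1], [0.0, 569.8, 243.1], [0.0, 0.0, 1.0]] [-274. -718.  749.] [[0.69, -0.72, 0.01], [-0.39, -0.38, -0.84], [0.61, 0.58, -0.54]]
```

View pics/top0.png

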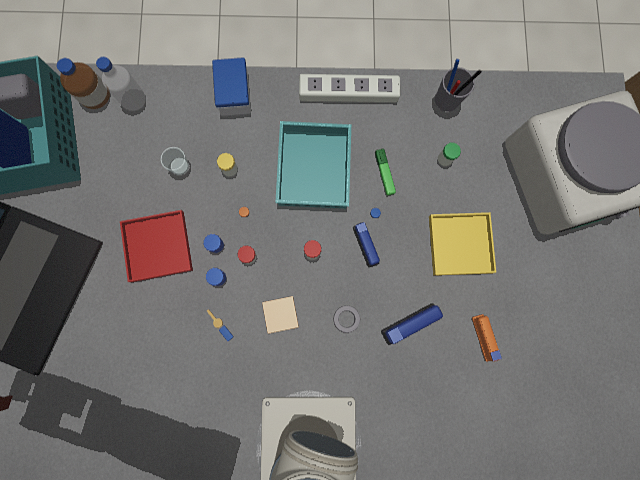

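View pics/side0.png

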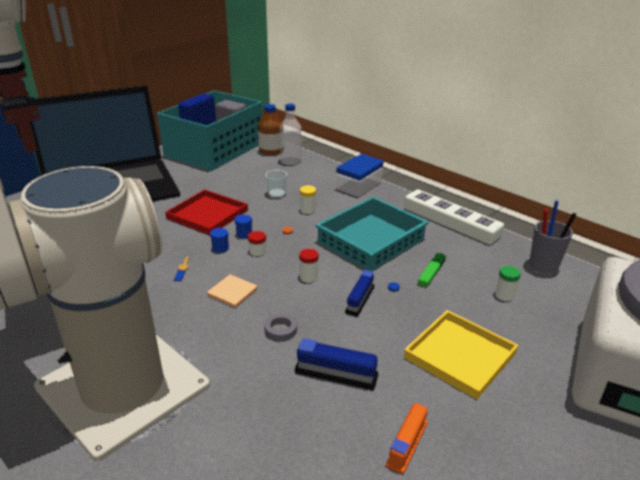

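The top view shows these candidates:
- **Red caps:** (313,250) looks tall in the side view, and (247,255) looks short. The blue-capped jars at (213,243) and (215,277) are decoys.
- **Yellow cap:** (226,162).
- **Green cap:** (451,152), which stays where it is.
- **Staplers:** small navy (366,244), large blue (412,324) and orange (486,338). I choose the small navy one.
- **Highlighter:** (386,172).
- **Trays and basket:** red tray (156,246), yellow tray (463,244), basket (314,165).

```bash
cat > h.py <<'E'
import cv2,numpy as np
from plant import sense,eyes,env
def cast(n,p,z):
    m=eyes.camera_model(n);R=np.array(m['R']);c=-R.T@m['t']
    d=R.T@np.linalg.inv(m['K'])@[p[0],p[1],1];return (c+d*(z-c[2])/d[2])
def proj(n,X):
    m=eyes.camera_model(n);q=np.array(m['K'])@(np.array(m['R'])@X+m['t']);return q[:2]/q[2]
H={'red':((0,6),(174,180)),'yellow':((22,33),),'blue':((108,128),),'green':((45,78),),'teal':((80,97),)}
def blobs(img,col,box,amin=25,smin=110,vmin=40):
    hsv=cv2.cvtColor(img,cv2.COLOR_RGB2HSV);m=np.zeros(img.shape[:2],np.uint8)
    for a,b in H[col]: m|=cv2.inRange(hsv,(a,smin,vmin),(b,255,255))
    k=np.zeros_like(m);x0,y0,x1,y1=box;k[y0:y1,x0:x1]=m[y0:y1,x0:x1]
    return [c for c in cv2.findContours(k,cv2.RETR_EXTERNAL,cv2.CHAIN_APPROX_NONE)[0] if cv2.contourArea(c)>amin]
def rect(n,c,z):
    P=np.array([cast(n,p[0],z)[:2] for p in c],np.float32);return cv2.minAreaRect(P)
E
cat > meas.py <<'E'
from h import *
t=cv2.cvtColor(cv2.imread('pics/top0.png'),cv2.COLOR_BGR2RGB)
s=cv2.cvtColor(cv2.imread('pics/side0.png'),cv2.COLOR_BGR2RGB)
for nm,n,im,col,box,z in [
 ('redtall','top',t,'red',(295,230,335,270),64),('redtall','side',s,'red',(295,245,325,272),57),
 ('redshort','top',t,'red',(235,240,262,270),46),('redshort','side',s,'red',(245,228,270,248),39),
 ('yel','top',t,'yellow',(210,148,240,175),64),('yel','side',s,'yellow',(295,182,320,202),57),
 ('green','top',t,'green',(440,140,465,162),64),
 ('stap','top',t,'blue',(350,217,385,270),42),
 ('high','top',t,'green',(370,145,400,200),18),
 ('trayR','top',t,'red',(110,200,200,290),22),('trayY','top',t,'yellow',(420,205,505,285),22),
 ('bask','top',t,'teal',(270,115,360,215),50)]:
    for c in blobs(im,col,box):
        r=rect(n,c,z);print(nm,n,[np.round(q,1).tolist() if hasattr(q,'__len__') else round(q,1) for q in r],int(cv2.contourArea(c)))
print(proj('top',[154,605,222]),proj('side',[154,605,222]))
cr=t[100:300,190:480];cv2.imwrite('pics/crop0.png',cv2.resize(cr,None,fx=2.7,fy=2.7,interpolation=cv2.INTER_CUBIC)[:,:,::-1])
E
python3 meas.py
```

```text
redtall top [[454.2, -8.1], [40.3, 37.6], 0.3] 211
redtall side [[455.0, -5.5], [53.9, 41.2], 44.5] 208
redshort top [[442.6, 148.3], [38.5, 37.8], 1.4] 215
redshort side [[442.5, 151.3], [52.1, 40.3], 44.5] 174
yel top [[664.9, 201.9], [42.1, 40.0], 15.3] 211
yel side [[666.6, 205.3], [61.3, 39.3], 44.7] 133
green top [[697.3, -349.5], [39.9, 42.2], 43.1] 200
stap top [[469.4, -140.2], [103.5, 26.7], 20.9] 337
high top [[657.3, -191.8], [119.6, 24.8], 13.5] 377
trayR top [[465.5, 369.9], [152.4, 154.6], 11.5] 3904
trayY top [[474.5, -378.3], [151.8, 155.9], 2.3] 3672
bask top [[750.3, -55.3], [83.7, 30.9], 79.9] 126
[-17.40503063 395.57085264] [ 27.39625464 143.53085231]
```

View pics/crop0.png

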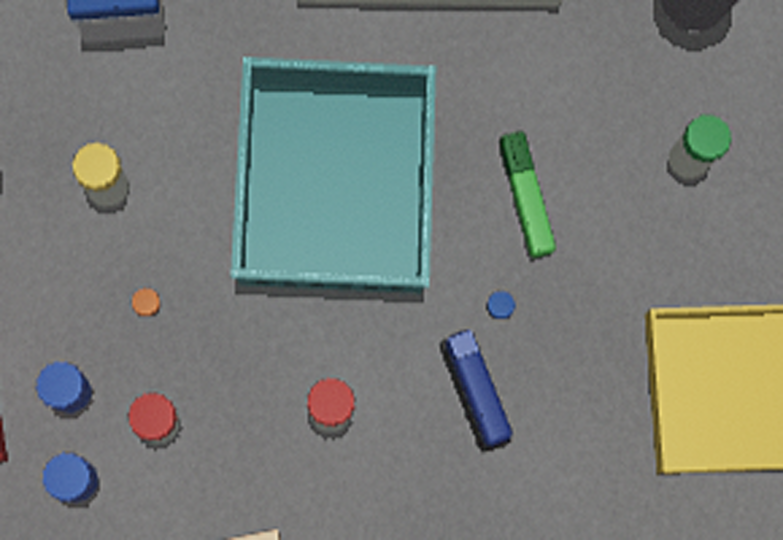

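Crop shows tall red at crop (332,402), short red at (153,417), the small navy stapler at (478,390) with a pale end up-left, and the highlighter at (527,195). The choice stands. Next I compute the basket and stapler centres.

```bash
python3 - <<'E'
from h import *
f=lambda x,y,z:cast('top',(190+(x+.5)/2.7-.5,100+(y+.5)/2.7-.5),z).round(1)[:2]
q=[f(x,y,50) for x,y in((246,58),(434,66),(429,285),(233,275))];print(q,np.mean(q,0))
print('stap',f(477,390,38),f(452,338,40),f(502,444,40))
print('hi ends',f(512,132,16),f(541,255,16))
E
python3 -m inch '[[[1,0,0,-20,10.7],[1,0,0,-40,21.4],[1,0,0,-60,32.1],[1,0,0,-60,42.8],[1,0,0,-60,53.5]]]'
python3 -m inch '[[[1,0,0,0,10.7],[1,0,0,0,22.24],[1,0,0,0,22.24]]]'
```

```text
[array([774.8,  70.8]), array([ 769.4, -102.6]), array([562.1, -96.3]), array([569.8,  79.2])] [669.025 -12.225]
stap [ 468.9 -139.6] [ 515.7 -117.5] [ 420.3 -160.9]
hi ends [ 718.9 -179.3] [ 599.4 -204.1]
time: 0.72
ee_pos: [153.8, 605.6, 282.6]
eef_rot: [3.141, 0.0, 0.382]
force: [-0.6, -0.4, -0.5]
width: 88.0
time: 1.1
ee_pos: [153.8, 605.5, 282.3]
eef_rot: [3.141, 0.0, 0.001]
force: [0.8, -0.2, 0.7]
width: 88.0
```

```bash
python3 -m inch '[[[1,145,230,80,0],[1,145,230,80,0],[1,145,230,80,0],[1,145,230,80,0],[1,145,230,80,0]]]' | tail -4
python3 -m inch '[[[1,143.7,226,80,0],[1,143.7,226,80,0],[1,143.7,226,80,0],[1,143.7,226,80,0],[1,143.7,226,80,0]]]'
python3 - <<'E'
from h import *
s=sense();print(s['ee_pos'],proj('top',s['ee_pos']),proj('side',s['ee_pos']))
a=eyes.snapshot('top')[120:360,110:430];b=eyes.snapshot('side')[120:360,150:470]
cv2.imwrite('pics/a1.png',cv2.resize(np.hstack([a,b]),None,fx=1.25,fy=1.25)[:,:,::-1])
E
```

```text
ee_pos: [299.4, 373.0, 201.8]
eef_rot: [3.14, 0.001, 0.003]
force: [-0.5, 0.8, 0.0]
width: 87.7
time: 2.35
ee_pos: [443.4, 147.3, 121.8]
eef_rot: [3.141, 0.001, 0.002]
force: [0.4, -0.1, 0.7]
width: 87.8
[443.43646092 147.30324843 121.83998782] [241.83584311 249.50878671] [256.24868716 206.19716091]
```

View pics/a1.png

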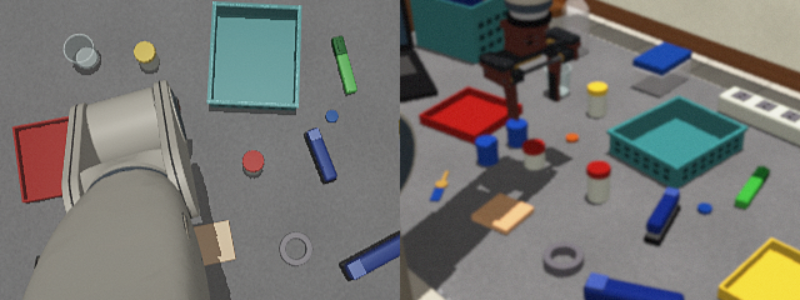

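```bash
python3 -m inch '[[[1,0,-1,50,0],[1,0,-1,95,0],[1,0,-1,113,0],[1,0,-1,113,0],[-1,0,-1,113,0]]]' 
python3 -m inch '[[[-1,0,0,0,0],[-1,0,0,0,0],[-1,0,0,0,0],[-1,0,0,0,0],[-1,0,0,-20,0]]]'
```

```text
time: 3.08
ee_pos: [442.9, 151.5, 10.5]
eef_rot: [-3.141, -0.001, 0.002]
force: [0.4, -0.3, 0.5]
width: 81.0
time: 3.7
ee_pos: [441.6, 150.4, 29.0]
eef_rot: [3.141, 0.003, -0.0]
force: [-0.7, -0.1, 0.1]
width: 40.5
```

```bash
python3 -m inch '[[[-1,0,0,-50,0],[-1,0,-10,-85,0],[-1,5,-60,-85,0],[-1,10,-120,-85,0],[-1,14,-180,-85,0]]]' 
python3 -m inch '[[[-1,4,-60,0,0],[-1,4,-69,20,0],[-1,4,-69,50,0],[-1,4,-69,70,0],[-1,4,-69,82,0]]]'
python3 -m inch '[[[-1,0,0,6,0],[-1,0,0,8,0],[-1,0,0,8,0]]]'
```

```text
time: 4.32
ee_pos: [456.7, 332.4, 114.9]
eef_rot: [-3.141, -0.0, -0.001]
force: [0.2, 0.2, -0.1]
width: 40.4
time: 4.95
ee_pos: [460.0, 398.4, 31.1]
eef_rot: [3.14, 0.002, -0.001]
force: [-0.1, -0.0, -0.1]
width: 40.3
time: 5.32
ee_pos: [461.0, 399.9, 25.2]
eef_rot: [-3.141, -0.001, -0.0]
force: [-0.2, 0.7, -0.4]
width: 40.3
```

```bash
python3 -m inch '[[[-1,0,0,5,0],[-1,0,0,10,0],[-1,0,0,11,0],[-1,0,0,11,0],[0.35,0,0,11,0]]]' 
python3 -m inch '[[[0.35,0,0,0,0],[0.35,0,0,0,0],[0.35,0,0,-50,0],[0.35,0,0,-110,0],[1,0,0,-120,0]]]'
```

```text
time: 5.95
ee_pos: [460.6, 399.9, 13.7]
eef_rot: [-3.141, -0.0, 0.0]
force: [-0.3, 0.8, -0.2]
width: 47.2
time: 6.58
ee_pos: [462.7, 401.5, 137.9]
eef_rot: [-3.137, -0.006, 0.0]
force: [1.0, -0.1, -0.3]
width: 66.4
```

```bash
python3 -m inch '[[[1,0,60,0,0],[1,0,120,0,0],[1,0,180,0,0],[1,0,240,0,0],[1,0,300,0,0]]]' | sed -n 2p
python3 -m inch '[[[1,-6,60,0,0],[1,-6,107,0,0],[1,-6,107,50,0],[1,-6,107,100,0],[1,-6,107,113,0]]]'
python3 -m inch '[[[1,0,0,0,0],[-1,0,0,0,0],[-1,0,0,0,0],[-1,0,0,0,0],[-1,0,0,0,0]]]' 
python3 -m inch '[[[-1,0,0,0,0],[-1,0,0,-30,0],[-1,0,0,-30,0]]]'
```

```text
ee_pos: [459.9, 97.9, 133.0]
time: 7.82
ee_pos: [452.0, -7.3, 18.0]
eef_rot: [-3.141, 0.006, -0.0]
force: [0.8, 0.0, 1.2]
width: 87.6
time: 8.45
ee_pos: [455.0, -7.2, 21.2]
eef_rot: [3.142, -0.001, 0.0]
force: [-0.8, -0.5, 0.9]
width: 51.5
time: 8.82
ee_pos: [455.8, -7.3, 51.8]
eef_rot: [3.141, -0.003, 0.0]
force: [-0.6, -0.2, -1.5]
width: 40.6
```

```bash
python3 -m inch '[[[-1,0,0,-40,0],[-1,0,-40,-65,0],[-1,4,-100,-65,0],[-1,8,-160,-65,0],[-1,12,-220,-65,0]]]' |sed -n 2p
python3 -m inch '[[[-1,4,-60,0,0],[-1,4,-110,0,0],[-1,4,-128,20,0],[-1,4,-128,55,0],[-1,4,-128,75,0]]]'
python3 -m inch '[[[-1,0,0,6,0],[-1,0,0,12,0],[-1,0,0,16,0],[-1,0,0,16,0]]]'
```

```text
ee_pos: [466.3, 214.5, 114.9]
time: 10.07
ee_pos: [469.2, 340.2, 38.1]
eef_rot: [3.14, 0.003, 0.001]
force: [0.3, -0.1, -0.5]
width: 40.5
time: 10.58
ee_pos: [471.0, 340.9, 25.1]
eef_rot: [-3.141, -0.001, -0.0]
force: [-0.4, -0.4, -0.7]
width: 40.2
```

```bash
python3 - <<'E'
from h import *
b=eyes.snapshot('side')[140:300,110:370]
cv2.imwrite('pics/a2.png',cv2.resize(b,None,fx=2.5,fy=2.5)[:,:,::-1]);print(sense()['ee_pos'])
E
```

```text
[470.94315087 340.86643113  25.18147443]
```

View pics/a2.png

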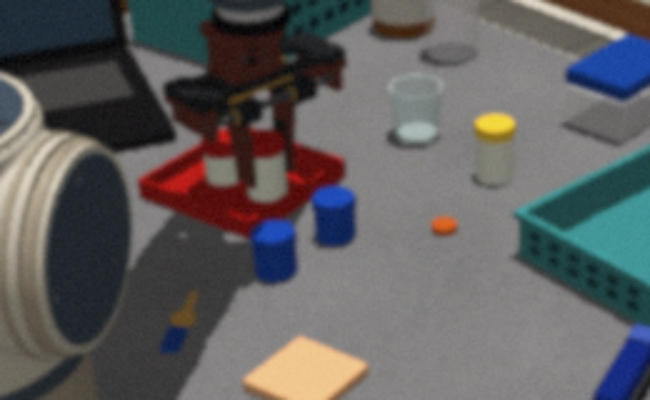

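The tall jar at (268,170) and the short one at (225,158) both stand upright in the red tray. I release and go for the yellow jar.

```bash
python3 -m inch '[[[0.35,0,0,0.5,0],[0.35,0,0,0.5,0],[0.35,0,0,0.5,0],[0.35,0,0,-50,0],[0.35,0,0,-108,0]]]'
python3 -m inch '[[[1,50,35,0,0],[1,100,70,0,0],[1,147,103,0,0],[1,194,137,0,0],[1,194,137,0,0]]]'
python3 -m inch '[[[1,0,0,50,0],[1,0,0,95,0],[1,0,0,113,0],[1,0,0,113,0],[-1,0,0,113,0]]]'
python3 -m inch '[[[-1,0,0,0,0],[-1,0,0,0,0],[-1,0,0,0,0],[-1,0,0,0,0],[-1,0,0,-30,0]]]' 
```

```text
time: 11.25
ee_pos: [469.8, 340.2, 132.8]
eef_rot: [3.14, 0.002, 0.0]
force: [1.2, 0.5, 0.0]
width: 59.5
time: 11.88
ee_pos: [667.6, 201.0, 132.6]
eef_rot: [-3.142, -0.002, -0.004]
force: [-0.5, -0.4, -0.0]
width: 87.8
time: 12.5
ee_pos: [665.8, 204.5, 21.5]
eef_rot: [-3.141, -0.003, 0.0]
force: [0.2, -0.3, -0.1]
width: 81.0
time: 13.12
ee_pos: [662.5, 203.1, 47.4]
eef_rot: [3.14, 0.005, 0.0]
force: [0.2, -0.4, -0.8]
width: 40.2
```

```bash
python3 -m inch '[[[-1,0,0,-50,0],[-1,0,0,-80,0],[-1,-18,55,-80,0],[-1,-37,112,-80,0],[-1,-56,169,-80,0]]]' |sed -n 2p
python3 -m inch '[[[-1,-18,57,0,0],[-1,-37,114,0,0],[-1,-56,171,0,0],[-1,-75,228,0,0],[-1,-93,285,0,0]]]'|sed -n 2p
python3 -m inch '[[[-1,-18,57,0,0],[-1,-36,114,0,0],[-1,-42,128,0,0],[-1,-42,128,40,0],[-1,-42,128,75,0]]]'
python3 -m inch '[[[-1,0,0,16,0],[-1,0,0,26,0],[-1,0,0,30,0],[-1,0,0,31,0],[-1,0,0,31,0]]]'
```

```text
ee_pos: [607.8, 33.4, 129.7]
ee_pos: [514.7, -252.0, 129.7]
time: 15.0
ee_pos: [473.6, -377.8, 53.9]
eef_rot: [-3.142, -0.0, -0.0]
force: [0.2, 0.5, -0.3]
width: 40.2
time: 15.62
ee_pos: [474.1, -378.5, 24.4]
eef_rot: [3.141, -0.001, 0.0]
force: [-1.3, 0.4, -0.4]
width: 40.5
```

```bash
python3 -m inch '[[[0.35,0,0,0,0],[0.35,0,0,0,0],[0.35,0,0,0,0],[0.35,0,0,-50,0],[0.35,0,0,-108,0]]]'
python3 -m inch '[[[0.5,-2,-50,0,10.7],[0.5,-3,-100,0,21.4],[0.5,-4,-150,0,32.1],[0.5,-6,-200,0,42.8],[0.5,-6,-239,0,53.5]]]' |sed -n 2,3p
python3 -m inch '[[[0.5,0,0,0,10],[0.5,0,0,0,15],[0.5,0,0,0,15]]]'
python3 - <<'E'
from h import *
a=eyes.snapshot('top')[120:330,290:510];b=eyes.snapshot('side')[180:390,270:530]
cv2.imwrite('pics/a3.png',cv2.resize(np.hstack([a,b]),None,fx=1.65,fy=1.65)[:,:,::-1]);print(proj('side',[468,-139.5,42]),sense()['ee_pos'])
E
```

```text
time: 16.25
ee_pos: [472.9, -377.6, 131.8]
eef_rot: [-3.14, 0.002, 0.0]
force: [1.3, -0.5, 0.5]
width: 59.2
ee_pos: [467.2, -137.5, 131.8]
eef_rot: [-3.142, 0.0, -0.939]
time: 17.25
ee_pos: [467.7, -139.1, 131.8]
eef_rot: [-3.141, -0.0, -1.194]
force: [-0.1, 0.1, -0.4]
width: 65.9
[359.55912897 284.04004793] [ 467.63371017 -139.31124037  131.7560805 ]
```

View pics/a3.png

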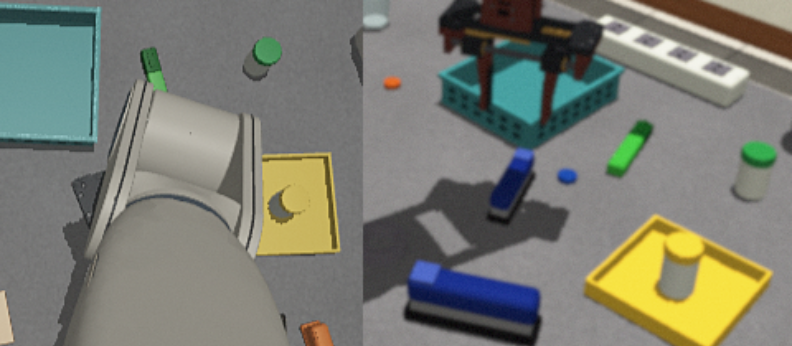

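The yellow jar stands in its tray at (680,265), and the gripper is squarely over the stapler at (512,180).

```bash
python3 -m inch '[[[0.5,0,0,50,0],[0.5,0,0,95,0],[0.5,0,0,123,0],[0.5,0,0,123,0],[-1,0,0,123,0]]]'
python3 -m inch '[[[-1,0,0,0,0],[-1,0,0,0,0],[-1,0,0,0,0],[-1,0,0,-30,0],[-1,0,0,-90,0]]]' 
```

```text
time: 17.98
ee_pos: [468.2, -139.5, 9.4]
eef_rot: [-3.141, -0.001, -1.195]
force: [0.7, -0.4, -0.1]
width: 59.3
time: 18.6
ee_pos: [465.8, -138.6, 98.0]
eef_rot: [3.137, 0.003, -1.195]
force: [1.3, -0.6, -2.1]
width: 25.8
```

```bash
python3 -m inch '[[[-1,-3,-50,0,8],[-1,-6,-100,0,16],[-1,-10,-150,0,23.5],[-1,-14.5,-200,0,23.5],[-1,-14.5,-220.7,0,23.5]]]'
python3 -m inch '[[[-1,0,0,0,0],[-1,0,0,30,0],[-1,0,0,55,0],[-1,0,0,70,0],[-1,0,0,70,0]]]' 
python3 - <<'E'
from h import *
b=eyes.snapshot('side')[160:300,280:500]
cv2.imwrite('pics/a4.png',cv2.resize(b,None,fx=2.5,fy=2.5)[:,:,::-1])
E
```

```text
time: 19.23
ee_pos: [669.7, -43.2, 98.6]
eef_rot: [-3.141, 0.0, -1.604]
force: [-0.7, -0.2, -1.2]
width: 26.0
time: 19.85
ee_pos: [666.1, -45.1, 27.6]
eef_rot: [3.139, 0.0, -1.606]
force: [-0.5, 0.7, -1.6]
width: 25.9
```

View pics/a4.png

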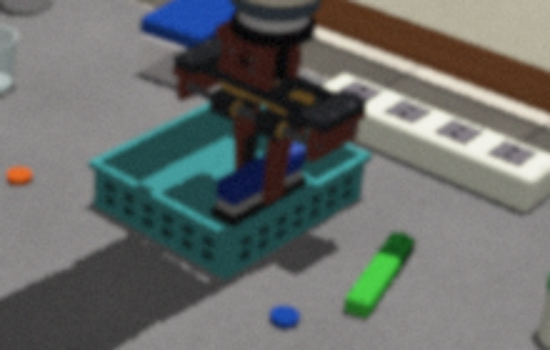

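```bash
python3 -m inch '[[[-1,0,0,8,0],[-1,0,0,14.5,0],[-1,0,0,14.5,0],[0.1,0,0,14.5,0],[0.1,0,0,14.5,0]]]'
python3 -m inch '[[[0.1,0,0,0,0],[0.1,0,0,-50,0],[0.1,0,0,-100,0],[0.1,10,0,-100,0],[0.1,50,3,-100,-7]]]'
python3 -m inch '[[[0.3,50,3,0,-4],[0.3,97.3,5,0,-8],[0.3,97.3,5,40,-8],[0.3,97.3,5,80,-8],[0.3,97.3,5,80,-8]]]'
python3 - <<'E'
from h import *
b=eyes.snapshot('side')[160:320,280:500]
cv2.imwrite('pics/a5.png',cv2.resize(b,None,fx=2.5,fy=2.5)[:,:,::-1])
E
```

```text
time: 20.52
ee_pos: [667.8, -44.7, 14.3]
eef_rot: [-3.141, 0.0, -1.606]
force: [-0.2, -0.5, -0.0]
width: 42.2
time: 21.15
ee_pos: [663.1, -93.8, 114.4]
eef_rot: [-3.141, 0.0, -1.478]
force: [-0.1, 0.5, -0.1]
width: 48.4
time: 21.78
ee_pos: [662.8, -191.4, 29.8]
eef_rot: [3.134, 0.004, -1.344]
force: [-0.2, 0.5, -0.0]
width: 56.9
```

View pics/a5.png

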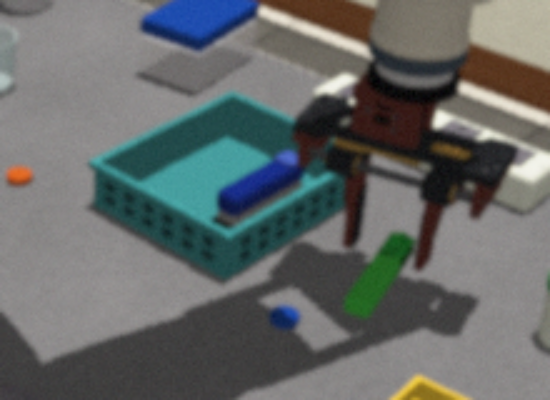

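```bash
python3 -m inch '[[[0.3,0,8,10,0],[0.3,0,8,22,0],[0.3,0,8,30,0],[-1,0,8,30,0],[-1,0,8,30,0]]]'
python3 -m inch '[[[-1,0,0,0,0],[-1,0,0,0,0],[-1,0,0,0,0],[-1,0,0,-30,0],[-1,0,0,-90,0]]]'
```

```text
time: 22.45
ee_pos: [659.0, -193.9, 4.4]
eef_rot: [-3.141, -0.0, -1.344]
force: [0.4, -0.2, -0.1]
width: 40.6
time: 23.08
ee_pos: [656.4, -193.2, 92.3]
eef_rot: [3.136, 0.003, -1.344]
force: [1.4, -0.9, 0.5]
width: 23.7
```

```bash
python3 -m inch '[[[-1,-50,-15,0,0],[-1,-100,-30,0,5],[-1,-150,-45,0,10],[-1,-195,-57,0,15],[-1,-206,-60,0,15]]]'
python3 -m inch '[[[-1,0,0,10,0],[-1,0,0,40,0],[-1,0,0,65,0],[-1,0,0,75,0],[-1,0,0,75,0]]]'
python3 -m inch '[[[-1,0,0,6,0],[-1,0,0,11,0],[-1,0,0,11,0],[0.05,0,0,11,0],[0.05,0,0,11,0]]]'
python3 -m inch '[[[0.05,0,0,0,0],[0.05,0,0,-50,0],[0.05,0,0,-100,0],[0.05,0,0,-150,0],[0.05,0,0,-200,0]]]'
```

```text
time: 23.7
ee_pos: [670.5, 23.1, 94.2]
eef_rot: [3.141, 0.0, -1.603]
force: [0.5, -0.3, -0.9]
width: 24.0
time: 24.32
ee_pos: [670.2, 19.1, 18.3]
eef_rot: [3.14, -0.0, -1.607]
force: [0.5, 0.6, 0.3]
width: 23.5
time: 24.95
ee_pos: [670.8, 20.4, 8.3]
eef_rot: [-3.141, 0.0, -1.606]
force: [-0.1, 0.1, -0.1]
width: 40.3
time: 25.58
ee_pos: [670.5, 20.4, 209.9]
eef_rot: [-3.142, -0.0, -1.606]
force: [0.1, 0.2, -0.0]
width: 46.1
```

```bash
python3 -m inch '[[[0.5,0,60,0,0],[0.5,0,120,0,0],[0.5,0,170,0,0],[0.5,0,170,0,0],[0.5,0,170,0,0]]]'
python3 - <<'E'
from h import *
t=eyes.snapshot('top');s=eyes.snapshot('side')
cv2.imwrite('pics/t6.png',t[:,:,::-1]);cv2.imwrite('pics/s6.png',cv2.resize(s[150:420,150:600],None,fx=1.6,fy=1.6)[:,:,::-1])
E
```

```text
time: 26.2
ee_pos: [502.1, 26.3, 208.9]
eef_rot: [-3.139, 0.0, -1.606]
force: [-0.0, 0.9, -0.2]
width: 66.0
```

View pics/s6.png

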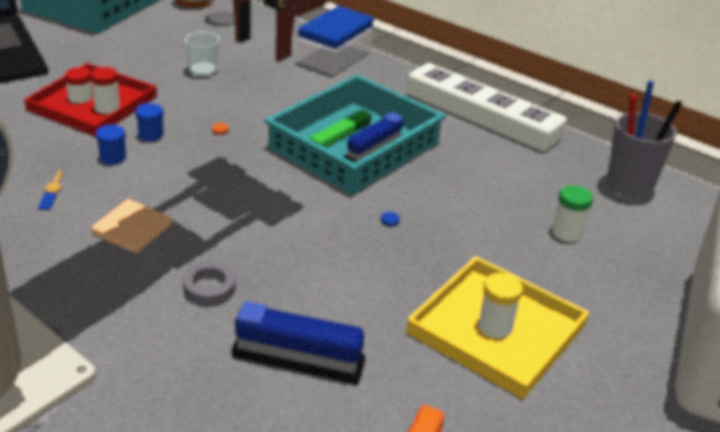

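View pics/t6.png

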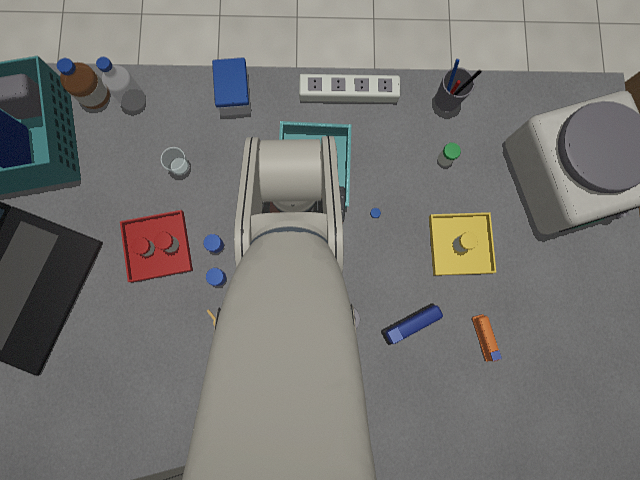

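The side picture shows both red jars upright in the red tray at (79,85) and (105,90). It also shows the yellow jar in its tray at (497,305), and the highlighter (342,128) and stapler (375,135) flat in the basket. The top view has the green jar still at (451,152). The gripper is clear, so I hand in.

```bash
python3 -c "
from plant import env,sense
print(sense()['time'],env.close_job())"
```

```text
the job is handed in; nothing more can be done
26.3 None
```

The job is handed in after 26.3 s of robot time; no verdict was reported. Both red-capped jars stand in the red tray, the yellow-capped one stands in the yellow tray, and the small navy stapler and the highlighter lie in the teal basket.

- **Jars:** the last side picture shows all of them upright. By the release poses, the red jars are about 30 mm either side of their tray's centre and the yellow jar is at its tray's centre.
- **Basket:** the stapler and highlighter look flat on the floor, about 33 mm either side of the basket's centre line. In the last top view the arm hid most of the basket, so this rests on the side view and the release heights.
- **Green jar:** it sits at the same pixel as at the start.
- **Measurement differences:** the two cameras disagreed by about 3 mm in y on the jars, which the open gripper took up. I reached the highlighter about 8 mm off along its length and corrected this before gripping.

No check failed. Final positions came from the release poses and the pictures, not from a separate measurement.

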